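# Can holder into the bench rail

## Task

Pick up the blue can holder by its black grip, enter its shoe at the open left end of the aluminium rail and slide it along without forcing it, past the click of the red stopper's sprung roller and up against the rubber bumper behind it, so that it stays pressed there when you let go. Then lower the teal spray can gently into the holder's cup and leave it standing on the bottom. Do not disturb the oil can or the spanner.

Things in the scene. Friction and masses are not known exactly. Their poses are not given: they have to be found in the camera images.
- holder: Can holder, loose, 0.26 kg, standing on the bench: blue cup (66 mm outside, 60 inside, 62 high, bottom 4 mm thick) with a slide carriage at its +x side. Origin: centre of the cup's underside, z up. Back plate at x 45 to 49 mm, 48 mm wide, up to z 70. It goes into the rail upright, axes parallel to the rail's, tongue (-y) first, and hangs with its underside about 45 mm above the bench.
- holder_grip (a point): Middle of the black ribbed grip on the carriage, at (36, 0, 94) mm of the holder: an upright block 22 mm wide (y), 12 mm thick (x), from z 69 to 110 mm of the holder. Take it from above across its 22 mm; beside it nothing is higher than z 70 mm, and in the rail the channel's top edge lies 11 mm below this point, 14 mm behind it.
- holder_shoe (a point): Middle of the steel shoe at (62, 0, 60) mm of the holder: 13.6 mm thick (x), 40 mm long (y), 32 mm high, with a tapered nose 5 mm longer at its -y end. A neck 40 mm long and 16.4 mm high joins it to the back plate. A bowed brass leaf spring on its back takes up the play in the channel: 4 N sideways and 2 to 5 N of drag all the way in.
- holder_tongue (a point): Tip of the steel tongue that runs out of the shoe's nose to -y: 53 mm before the shoe's middle and 7 mm lower. Its end is a round hump 14 mm in diameter, 8.4 mm thick (x); behind the hump the tongue's top is 2.5 mm lower.
- rail: Aluminium C-channel on a grey stand fixed to the bench: 290 mm long, 24 deep, 46 high (top 128 mm above the bench). Origin: on the bench below the mouth's front edge; the channel runs from its open mouth (left) to its -y and is capped there. The front (-x) face is at x = 0, with a slot 18 mm high all along; walls 4 mm, inside 16 mm deep, 38 mm high. Play: shoe 1.2 mm each way in x, neck 0.8 mm in z.
- rail_mouth (a point): Centre of the channel's inside at the open mouth, at (12, 0, 105) mm of the rail; axes as the rail's. The shoe's middle travels from here along -y.
- rail_end (a point): Centre of the channel's inside at the capped end. Before it a stopper (red saddle with a thumbscrew on the rail's top) is clamped; its place differs each time and is not measured: the holder is home with the shoe's middle 90 to 200 mm from the mouth, found by feel or by eye. It has a sprung roller (takes a push of 4 to 8 N) and 14 mm behind it a rubber bumper (3 N per mm). Push no harder than 15 N.
- bumper (a joint): How far the stopper's rubber bumper is pressed in, in m: 0 when free; 0.001 to 0.003 when the holder is home and let go, held against it by the roller behind the hump (without the roller's hold it springs back to 0); at most 0.005.
- spray_can: Teal aerosol can with a black cap, loose, 0.3 kg, 52 mm diameter, 181 mm high (body to 153 mm, then the cap, 37 mm wide). Origin: centre of its underside, z up. Grip the body from above across 52 mm, 135 to 145 mm up.
- oil_can: Red oil can with a brass spout at the back of the bench, 177 mm high, a bystander. Origin: centre of its underside.
- spanner_small: Small combination spanner lying at the bench's front edge, 175 mm long, 8 mm thick, a bystander. Origin: centre of its underside.

How it is judged:
On the way, in this order (a step that is already met when the one before it is completed fails the run):
1. the holder's shoe is inside the rail, entered at the open end (x of holder_shoe in the frame of rail_mouth between -0.005 and 0.005 m and z of holder_shoe in the frame of rail_mouth between -0.005 and 0.005 m and angle between the x axis of holder and the x axis of rail, either way round below 0.12 rad and y of holder_shoe in the frame of rail_mouth between -0.24 and -0.025 m), for 0.1 s.
2. the holder is home: behind the roller, its tongue pressing the bumper (x of holder_shoe in the frame of rail_mouth between -0.005 and 0.005 m and z of holder_shoe in the frame of rail_mouth between -0.005 and 0.005 m and angle between the x axis of holder and the x axis of rail, either way round below 0.12 rad and y of holder_shoe in the frame of rail_mouth between -0.24 and -0.06 m and value of joint bumper above 0.0005 m), for 0.3 s.
3. the spray can stands in the holder (horizontal distance between spray_can and holder below 0.01 m and z of spray_can in the frame of holder between 0 and 0.009 m and angle between spray_can's own z axis and vertical below 0.15 rad), for 0.3 s.
At the end, for the whole second after the job is handed in: The holder hangs in the rail, shoe within 5 mm of the channel's middle and under 0.12 rad off upright, roller behind the tongue's hump (bumper pressed in over 0.5 mm); the can stands in its cup on the bottom, within 10 mm of the middle and under 0.15 rad off upright; all at rest (all of step 2 and all of step 3 and linear speed of each of spray_can, holder below 0.02 m/s and angle between holder's own z axis and vertical below 0.12 rad); the robot touches nothing.
It fails at once if the robot forces the holder: while the fingers are on it, more than 45 N between it and the rail with its stopper, all contacts added (contact force between holder and rail above 45 N and contact force between the fingers and holder above 0.5 N).
It fails at once if the can is dropped or rammed into the holder: more than 30 N between them (contact force between spray_can and holder above 30 N).
It fails at once if the oil can or the small spanner is disturbed: moved more than 2 cm (distance of any of oil_can, spanner_small from where it was at the start of the episode above 0.02 m).
It also fails if it takes over 67 s, if anything falls off the work surface, if the arm or the gripper's body presses on something with over 40 N, if the wrist force passes 120 N, or if a joint passes its speed limit or range.

## Robot

A 7-joint arm with a two-finger parallel gripper is mounted at the origin on a cart in front of the work surface, level with it; the furniture and walls round the work are solid. World frame = base frame: x ahead of the robot, y to its left, z up, the work surface at z = 0. Lengths are in m, angles in rad, forces in N, time in s.
With the tool pointing down it reaches from about 0.425 to 0.925 m from the base axis. Payload 6.8 kg.
Tool frame: the origin (TCP) lies midway between the tips of the shut fingers; the grasp point (between the pads) lies 19 mm behind it; z points along the fingers, y is the line along which they close (so a half turn about z gives the same grasp; the last joint's range is limited). The gripper opens to 88 mm and grips with 3 to 60 N. Pads are 20 mm wide; open, the fingers measure 115 mm over their backs; the gripper's body (75 mm by 178 mm) begins 61 mm behind the grasp point.
Start: joints at [0.993, 0.477, 0.022, 1.555, -0.011, 1.109, -0.083], TCP at [0.306, -0.602, 0.223] pointing down, gripper open.
Joint ranges: [-2.96, 2.96], [-0.34, 2.1], [-1.41, 1.46], [0.24, 2.44], [-1.37, 4.51], [0.17, 1.92], [-2.96, 2.96]. Speed limits (rad/s): [2.39, 2.39, 3.14, 3.14, 3.14, 3.14, 3.14].

## Interface

Orientations are given as a rotation vector (axis times angle).
In Python, from bench import arm, eyes, ticket gives the robot as it stands.
- The arm moves only by the shell command python3 -m crank 'ROWS' [FORCE]. ROWS is JSON, a list of rows, each an object with "dp": the shift along the world's x, y, z in cm, a list of three; "rot": the turn, a rotation vector about the world's x, y, z in degrees, a list of three; "jaw": the opening, from 0 (shut) to 1 (fully open). A call has 1 to 10 rows; each row shifts and turns the commanded pose from where the row before left it; what a row does not reach is not made up. A row lasts 1/10 s, in which the tool goes at most 50 mm and 8.59 degrees, less where a joint would pass 70% of its speed; a pose out of reach is approached as far as the arm can. A call with a gripper value outside its range is refused whole. The fingers move at their own pace and stop on an object; FORCE is the grip in N (left out, the last holds). Time passes only in rows, so rows that do not move let the fingers close. It gives the time, the measured TCP pose, the force, the opening and the grip force at its end, in the units of the state.
- arm.state(): the state, without advancing time (a new reading comes with each control period).
- eyes.get_image(name): name is "scene" or "top"; returns (picture, depth): 420x560x3 uint8, blue, green, red; 420x560 float32, m along the optical axis (not along the pixel's ray), 0 where there is no reading.
- eyes.calibration(name): a dict with "mtx" (3x3 intrinsics, pixels), "dist_coeffs" ([k1, k2, p1, p2, k3] as OpenCV has them; the pictures are not rectified), "pose" (4x4, takes a point from camera to world coordinates). Camera axes: x right, y down, z forward; pixel columns grow to the right and rows downward; lengths in m; the calibration is good to about 2 mm. A picture is of the moment at which its call begins. calibration takes no time and is no camera call.
- ticket.finish_job(): hands the job in; it is judged then, once.
The state is a dict: "clock": time; "q": joint angles; "joint_velocities": joint speeds; "joint_efforts": joint torques, N m; "ee_pos": TCP position; "tool_rot": TCP orientation; "wrist_force": force on the tool from outside, world axes, zero at the start; "torque": the same for the moment, N m; "width": opening from 0.0 (shut) to 1.0 (fully open); "grip_force": force on a finger pad.
Only numpy, scipy, OpenCV 4.12 (cv2) and the standard library are available. Lean on these libraries where they do the work, as an engineer would, in place of code of your own. Each camera call takes 0.05 s, during which the arm holds its last target. There are 200 camera calls.

## Working session

There is one attempt and no reset: what is moved stays moved. The work goes in short steps, Python scripts to look and compute and a shell command to move; the robot and the scene stay as the last step left them, time stands still between calls to the robot, and variables do not carry over. Pictures are saved under pics/ and viewed, at most 10 in all, crops included, and the job is handed in when it is done.

```bash
ls; mkdir -p pics; cat > h.py <<'E'
import numpy as np, cv2
from bench import arm, eyes, ticket
def cal(n):
    c=eyes.calibration(n); return np.array(c["mtx"],float),np.array(c["dist_coeffs"],float),np.array(c["pose"],float)
def ray(n,uv):
    K,d,T=cal(n); p=cv2.undistortPoints(np.array(uv,float).reshape(-1,1,2),K,d).reshape(-1,2)
    D=np.c_[p,np.ones(len(p))]@T[:3,:3].T; return T[:3,3],D
def plane(n,uv,z):
    o,D=ray(n,uv); return o+D*((z-o[2])/D[:,2])[:,None]
def cloud(n,dep,mask):
    v,u=np.nonzero(mask&(dep>0)); o,D=ray(n,np.c_[u,v]); return o+D*dep[v,u][:,None]
def proj(n,P):
    K,d,T=cal(n); R=T[:3,:3].T; return cv2.projectPoints(np.array(P,float).reshape(-1,1,3),cv2.Rodrigues(R)[0],-R@T[:3,3],K,d)[0].reshape(-1,2)
def shot(n,name=None):
    im,d=eyes.get_image(n); im=np.array(im); np.savez('last_%s.npz'%n,im=im,d=d)
    if name: cv2.imwrite('pics/'+name,im)
    return im,d
E
python3 - <<'E'
from h import *
print(arm.state())
for n in("scene","top"):
    shot(n,n+"1.png"); print(n,cal(n))
E
```

```text
pics
{'clock': 0.0, 'q': array([ 0.99288659,  0.47776793,  0.02231752,  1.55640909, -0.01149338,
        1.10931353, -0.08311083]), 'joint_velocities': array([0.00091487, 0.00063727, 0.00030491, 0.00078937, 0.00034832,
       0.00038472, 0.00032449]), 'joint_efforts': array([ 1.36091085e-04, -5.82865977e+01,  1.53459124e+00, -2.72622031e+01,
       -5.44230267e-02,  1.68476882e-02,  1.20702148e-04]), 'ee_pos': array([ 0.30531531, -0.60134291,  0.22172076]), 'tool_rot': array([-3.05365959e+00, -7.30866059e-01,  8.37430605e-04]), 'wrist_force': array([-0.67232953,  0.20291231, -0.94453147]), 'torque': array([-0.0085847 , -0.0324317 , -0.03157449]), 'grip_force': 0.0, 'width': 0.9999463238480487}
scene (array([[521.96867603,   0.        , 272.88275429],
       [  0.        , 521.96867603, 210.11018857],
       [  0.        ,   0.        ,   1.        ]]), array([0.06627462, 0.        , 0.        , 0.        , 0.        ]), array([[-0.8265924 , -0.40185861,  0.39402368,  0.20831474],
       [-0.56260666,  0.60840903, -0.55974297,  0.59364422],
       [-0.01479003, -0.68435964, -0.72899461,  0.8216832 ],
       [ 0.        ,  0.        ,  0.        ,  1.        ]]))
top (array([[486.77258111,   0.        , 286.18626014],
       [  0.        , 486.77258111, 208.84262625],
       [  0.        ,   0.        ,   1.        ]]), array([0.05299468, 0.        , 0.        , 0.        , 0.        ]), array([[-0.01381644, -0.99186511,  0.12654132,  0.44102797],
       [-0.99988762,  0.0144416 ,  0.00402426,  0.03745951],
       [-0.00581898, -0.12647149, -0.99195317,  1.05602665],
       [ 0.        ,  0.        ,  0.        ,  1.        ]]))
```

View pics/scene1.png

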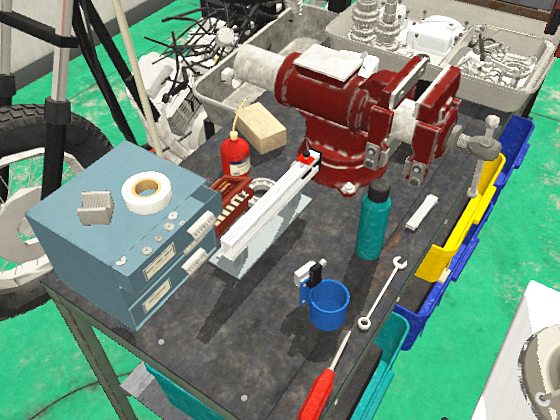

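View pics/top1.png

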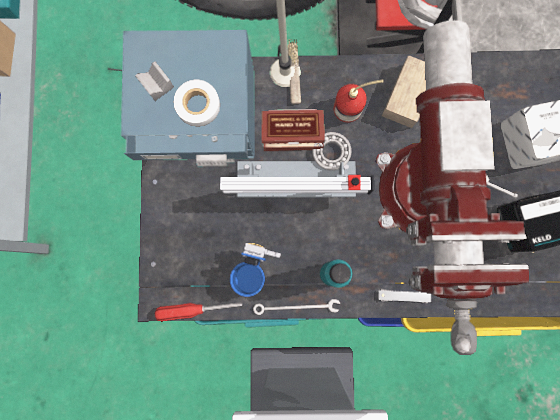

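The scene shows the holder at about (325,300), the can at (373,220), and the rail from (225,245) to (315,160). In the top view the holder is at (247,280), the can at (337,273), and the rail runs from (221,184) to (371,184), with the red stopper at (354,182).

```bash
cat > m.py <<'E'
from h import *
def load(n): f=np.load('last_%s.npz'%n); return f['im'],f['d']
def full(n,d):
    v,u=np.mgrid[:420,:560]; o,D=ray(n,np.c_[u.ravel(),v.ravel()]); return (o+D*d.reshape(-1,1)).reshape(420,560,3)
E
python3 - <<'E'
from m import *
for n in("top","scene"):
    im,d=load(n); P=full(n,d); hsv=cv2.cvtColor(im,cv2.COLOR_BGR2HSV); H,S,V=[hsv[...,i].astype(int) for i in range(3)]
    x,y,z=P[...,0],P[...,1],P[...,2]; ok=d>0
    r=ok&(x>.35)&(x<.6)&(y>-.2)&(y<.25)&(abs(z-.128)<.008)&(S<60)
    cnt,lab,st,_=cv2.connectedComponentsWithStats(r.astype(np.uint8)); k=1+np.argmax(st[1:,4]); q=P[lab==k]
    print(n,'rail',len(q),'z',np.median(q[:,2])); 
    (c,wh,a)=cv2.minAreaRect((q[:,:2]*1000).astype(np.float32)); print(c,wh,a, cv2.boxPoints((c,wh,a)).round(1).tolist())
    b=ok&(H>100)&(H<120)&(S>120)&(x<.42)&(x>.15)&(y>-.05)&(y<.25)&(z>.0)&(z<.12)
    q=P[b&(abs(z-.062)<.006)]; print('cup rim',len(q),cv2.minEnclosingCircle((q[:,:2]*1000).astype(np.float32)),np.median(q[:,2]) if len(q) else 0)
    v,u=np.nonzero(b); print('blue px',u.min(),u.max(),v.min(),v.max())
    t=ok&(H>80)&(H<100)&(S>100)&(x<.45)&(x>.2)&(y<.0)&(y>-.2)&(z>.02)&(z<.2)
    q=P[t]; print('can',len(q),q.min(0),q.max(0)); 
    q=P[ok&(x<.45)&(x>.2)&(y<.0)&(y>-.2)&(z>.172)&(z<.2)]; print('cap',len(q),q.mean(0) if len(q) else 0,cv2.minEnclosingCircle((q[:,:2]*1000).astype(np.float32)) if len(q) else 0)
    g=ok&(V<70)&(x<.45)&(x>.15)&(y>-.05)&(y<.2)&(z>.085)&(z<.125); q=P[g]
    print('grip',len(q),q.mean(0) if len(q) else 0,cv2.minAreaRect((q[:,:2]*1000).astype(np.float32)) if len(q) else 0, q[:,2].max() if len(q) else 0)
    c=im[225:325,200:360] if n=='top' else im[240:340,260:420]
    cv2.imwrite('pics/crop_%s.png'%n,cv2.resize(c,None,fx=5,fy=5,interpolation=cv2.INTER_CUBIC))
E
```

```text
top rail 153 z 0.12512979515908207
(598.6325073242188, 12.136573791503906) (178.42694091796875, 2.9652645587921143) 89.86176300048828 [[596.9000244140625, -77.0999984741211], [599.9000244140625, -77.0999984741211], [600.2999877929688, 101.30000305175781], [597.4000244140625, 101.4000015258789]]
cup rim 119 ((418.2158203125, 122.60176086425781), 32.35317611694336) 0.06164977469608979
blue px 230 263 282 296
can 250 [ 0.41212252 -0.07803149  0.02042936] [ 0.44979311 -0.02761402  0.17913541]
cap 297 [ 0.43547003 -0.0536504   0.1805587 ] ((437.04852294921875, -53.98639678955078), 18.09698486328125)
grip 0 0 0 0
scene rail 324 z 0.1253606829550194
(598.081298828125, 43.479759216308594) (251.56410217285156, 6.6262030601501465) 89.15916442871094 [[592.9000244140625, -82.19999694824219], [599.5, -82.30000305175781], [603.2000122070312, 169.1999969482422], [596.5999755859375, 169.3000030517578]]
cup rim 143 ((416.81072998046875, 123.0916976928711), 33.68275451660156) 0.0602227720380637
blue px 321 349 284 330
can 1346 [ 0.40598343 -0.07270802  0.02012451] [ 0.44997333 -0.02480845  0.15743581]
cap 267 [ 0.43202712 -0.04999831  0.17788272] ((432.5826416015625, -52.17224884033203), 18.82567024230957)
grip 0 0 0 0
```

View pics/crop_top.png

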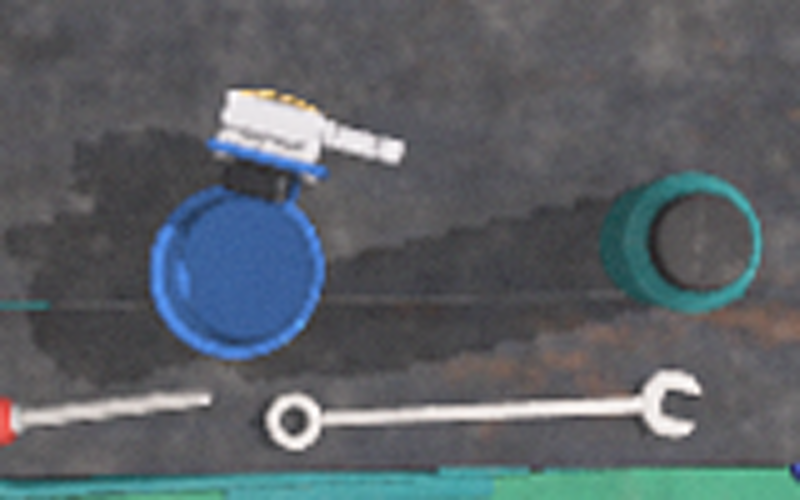

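The crop shows the cup's rim centred at (238,272), the grip top at (258,180), and the tongue pointing right and slightly down, so the yaw is about −15°. My x limits cut things off, so I'll redo the measurement.

```bash
python3 - <<'E'
from m import *
for n in("top","scene"):
    im,d=load(n); P=full(n,d); hsv=cv2.cvtColor(im,cv2.COLOR_BGR2HSV); H,S,V=[hsv[...,i].astype(int) for i in range(3)]
    x,y,z=P[...,0],P[...,1],P[...,2]; ok=d>0
    r=ok&(x>.5)&(x<.7)&(y>-.2)&(y<.25)&(abs(z-.128)<.006)&(S<70)
    cnt,lab,st,_=cv2.connectedComponentsWithStats(r.astype(np.uint8)); k=1+np.argmax(st[1:,4]); q=P[lab==k]
    print(n,'rail',len(q),'z',np.median(q[:,2]))
    c=cv2.minAreaRect((q[:,:2]*1000).astype(np.float32)); print(c,cv2.boxPoints(c).round(1).tolist())
    f=cv2.fitLine((q[:,:2]*1000).astype(np.float32),cv2.DIST_HUBER,0,.01,.01).ravel(); print('line',f,'yaw deg',np.degrees(np.arctan(-f[0]/f[1])), 'y',q[:,1].min(),q[:,1].max())
    red=ok&((H<6)|(H>174))&(S>150)&(x>.5)&(x<.7)&(y>-.2)&(y<.2)&(z>.10)&(z<.17); q=P[red]; print('red',len(q),np.percentile(q,[2,50,98],axis=0).round(3).tolist() if len(q) else 0)
    g=ok&(V<75)&(x<.52)&(x>.4)&(y>.05)&(y<.18)&(z>.1)&(z<.118); q=P[g]
    if len(q): print('grip',len(q),q.mean(0),cv2.minAreaRect((q[:,:2]*1000).astype(np.float32)))
    g=ok&(V>140)&(S<60)&(x<.56)&(x>.4)&(y>.0)&(y<.18)&(z>.068)&(z<.082); q=P[g]
    if len(q): c=cv2.minAreaRect((q[:,:2]*1000).astype(np.float32));print('shoe top',len(q),q.mean(0),c)
    t=ok&(H>80)&(H<100)&(S>100)&(x<.5)&(x>.35)&(y<.0)&(y>-.12)&(z>.145)&(z<.16);q=P[t]
    if len(q): print('can',len(q),cv2.minEnclosingCircle((q[:,:2]*1000).astype(np.float32)))
    q=P[ok&(x<.5)&(x>.35)&(y<.0)&(y>-.12)&(z>.174)&(z<.19)]; print('cap',len(q),q.mean(0),cv2.minEnclosingCircle((q[:,:2]*1000).astype(np.float32)))
    if n=='top':
        print('dark grip px on z=.11', plane(n,[[251.6,258.5],[251.5,263]],.11))
        print('rim ctr',plane(n,[[238/5+200,272/5+225]],.062))
    bl=ok&(H>100)&(H<125)&(S>110)&(x<.5)&(x>.35)&(y>.05)&(y<.2)&(abs(z-.061)<.004); q=P[bl]; print('rim',len(q),cv2.minEnclosingCircle((q[:,:2]*1000).astype(np.float32)))
E
```

```text
top rail 1693 z 0.12817432701599585
((613.4417114257812, 42.56268310546875), (248.74713134765625, 30.493453979492188), 89.1204605102539) [[596.2999877929688, -81.5999984741211], [626.7999877929688, -82.0], [630.5999755859375, 166.6999969482422], [600.0999755859375, 167.1999969482422]]
line [1.5173525e-02 9.9988490e-01 6.1017212e+02 4.5142242e+01] yaw deg -0.8694122 y -0.08202998795722635 0.16714851535742614
red 126 [[0.595, -0.1, 0.131], [0.606, -0.088, 0.133], [0.623, -0.079, 0.15]]
grip 65 [0.4624472  0.11331645 0.10961684] ((462.7040100097656, 113.89603424072266), (21.071352005004883, 11.643777847290039), 75.32009887695312)
shoe top 186 [0.4845     0.10494133 0.07456418] ((481.6458435058594, 105.77323150634766), (46.439430236816406, 24.54018783569336), 76.80110168457031)
can 75 ((436.3446350097656, -54.146697998046875), 22.81016731262207)
cap 326 [ 0.43708612 -0.05385523  0.18059203] ((437.2984313964844, -54.130672454833984), 18.1137752532959)
dark grip px on z=.11 [[0.4659129  0.10949473 0.11      ]
 [0.45727844 0.10972259 0.11      ]]
rim ctr [[0.42534855 0.12138893 0.062     ]]
[... 371 characters left out ...]
2 5.3459782e+01] yaw deg -0.87269753 y -0.07974966634593394 0.1700085307572134
red 107 [[0.593, -0.1, 0.128], [0.604, -0.085, 0.131], [0.622, -0.077, 0.146]]
grip 86 [0.45889854 0.11634639 0.10666691] ((459.5194091796875, 115.7943344116211), (21.904083251953125, 10.704866409301758), 79.0937728881836)
shoe top 163 [0.48554696 0.11056365 0.07369564] ((482.0840148925781, 106.83460998535156), (45.96805191040039, 21.108156204223633), 76.75100708007812)
can 87 ((432.00543212890625, -49.711063385009766), 19.491657257080078)
cap 250 [ 0.43257856 -0.05071976  0.17823401] ((432.27423095703125, -52.59611129760742), 18.760107040405273)
rim 304 ((433.6299133300781, 123.2169189453125), 42.999305725097656)
```

View pics/crop_scene.png

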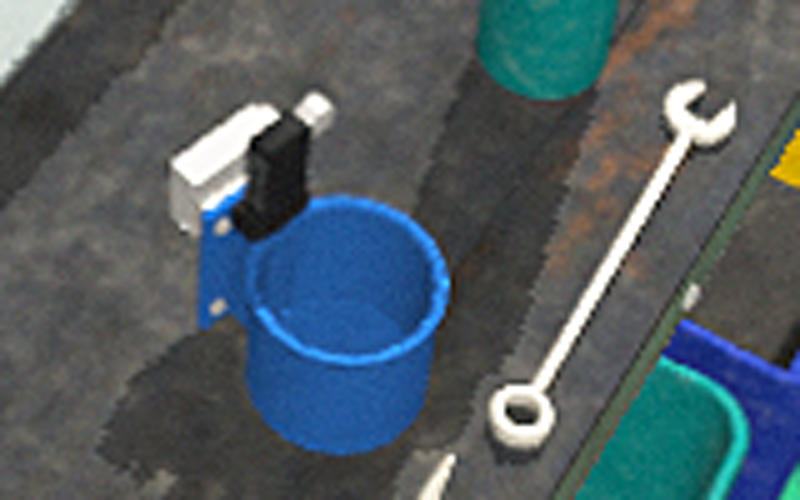

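Both views agree to about 4 mm: grip at about (0.461, 0.1145) with yaw −14°, mouth front at about (0.598, 0.169) with yaw −0.9°, and can at about (0.435, −0.053). Next I'll check obstacle heights (vise, drawers).

```bash
python3 - <<'E'
from m import *
im,d=load('top'); P=full('top',d)
im,d2=load('scene'); Q=full('scene',d2)
A=np.r_[P[d>0],Q[d2>0]]
xs=np.arange(.25,.85,.05); ys=np.arange(.4,-.75,-.05)
print('      ',*['%5.2f'%y for y in ys])
for x0 in xs[::-1]:
    print('%5.2f '%x0,*['%5d'%(1000*np.percentile(s[:,2],98)) if len(s:=A[(A[:,0]>=x0)&(A[:,0]<x0+.05)&(A[:,1]<=y)&(A[:,1]>y-.05)])>3 else '    .' for y in ys])
# chest front face
a=A[(A[:,1]>.2)&(A[:,1]<.4)&(A[:,2]>.05)&(A[:,2]<.12)&(A[:,0]>.5)]; print('chest x min',np.percentile(a[:,0],[1,5,20]))
a=A[(A[:,0]>.62)&(A[:,0]<.8)&(A[:,2]>.15)&(A[:,1]>.1)]; print('chest y min',np.percentile(a[:,1],[1,5,20]))
for n,dd,R in(('top',d,P),):
    # rail front/back edges per y slice
    for y in np.arange(-.06,.165,.03):
        m=(dd>0)&(abs(R[...,1]-y)<.004)&(abs(R[...,2]-.128)<.004)&(R[...,0]>.55)&(R[...,0]<.66); print(round(y,3),R[m][:,0].min().round(4),R[m][:,0].max().round(4))
E
```

```text
0.40  0.35  0.30  0.25  0.20  0.15  0.10  0.05  0.00 -0.05 -0.10 -0.15 -0.20 -0.25 -0.30 -0.35 -0.40 -0.45 -0.50 -0.55 -0.60 -0.65 -0.70
 0.80      0   192   224   193   193   193     4    14     4   106    87    50   202   207   188     2     4     3     3     3    84   152   155
 0.75      1   213   225   221   216   192    52    52    51   110   170    49   219   225   213     2   107   110   107     .    85   147   155
 0.70      0   192   192   215   215   192    67    67    66    18     4     3   242   243   243     .   108   116   109     .    85   170   176
 0.65      2   190   190   191   191   191    10    10    18    53     8    63   242   243   244     1   107   132   128    78    84   115   115
 0.60      3     3     3   162   164   130   131   130   130   149   133    70   242   243   243    82     4     4     4     0    85    54    55
 0.55      2     3     3     3   119   125   125   127   127   132   129    67   236   248   213    71   105   108     .     .    84    56    59
 0.50      2     3     3     3     3     3     4     3     3     3     3   265   266   267   
[... 323 characters left out ...]
    83     .    42
 0.35      4    28    29    28    18    61     6     5     6     5     2    12   207   214   200     3     3     3     3     2    82     .    42
 0.30      1    29    25    17     2     2     1     2     3     2     2     1   256   190    51     2     1     1     1     2   279    84    83
 0.25   -795     .     .  -797  -256  -255  -257  -257  -790  -788  -790  -260  -112   179  -105  -102  -101  -101   239   245  -265  -236  -235
chest x min [0.682459   0.69158985 0.69310997]
chest y min [0.11124404 0.12000195 0.16442811]
-0.06 0.5971 0.6268
-0.03 0.5976 0.6209
0.0 0.5978 0.6218
0.03 0.5986 0.6217
0.06 0.5986 0.6222
0.09 0.5992 0.6228
0.12 0.5995 0.6595
0.15 0.6001 0.6236
```

```bash
python3 -m crank '[{"dp":[0,0,4],"rot":[0,0,-4],"jaw":1},{"dp":[0,0,4],"rot":[0,0,-4],"jaw":1},{"dp":[0,0,4],"rot":[0,0,-4],"jaw":1},{"dp":[2,4,0],"rot":[0,0,-4],"jaw":1},{"dp":[2,4,0],"rot":[0,0,-4],"jaw":1},{"dp":[2,4,0],"rot":[0,0,-4],"jaw":1},{"dp":[2,4,0],"rot":[0,0,-4],"jaw":1},{"dp":[2,4,0],"rot":[0,0,-4],"jaw":1},{"dp":[2,4,0],"rot":[0,0,-4],"jaw":1},{"dp":[2,4,0],"rot":[0,0,-5],"jaw":1}]' && python3 -m crank '[{"dp":[1,4,0],"rot":[0,0,0],"jaw":1},{"dp":[1,4,0],"rot":[0,0,0],"jaw":1},{"dp":[0,4,0],"rot":[0,0,0],"jaw":1},{"dp":[0,4,0],"rot":[0,0,0],"jaw":1},{"dp":[0,4,0],"rot":[0,0,0],"jaw":1},{"dp":[0,4,0],"rot":[0,0,0],"jaw":1},{"dp":[0,4,0],"rot":[0,0,0],"jaw":1},{"dp":[0,4,0],"rot":[0,0,0],"jaw":1},{"dp":[0,4,0],"rot":[0,0,0],"jaw":1},{"dp":[0,4,0],"rot":[0,0,0],"jaw":1}]'
```

```text
clock: 1.1
ee_pos: [0.4459, -0.32, 0.3424]
tool_rot: [-3.117, 0.39, 0.001]
wrist_force: [0.9, -0.2, -0.7]
width: 0.996
grip_force: 0.0
clock: 2.1
ee_pos: [0.4651, 0.0796, 0.3425]
tool_rot: [3.118, -0.385, -0.0]
wrist_force: [0.7, -0.3, 0.3]
width: 0.997
grip_force: 0.0
```

```bash
python3 -m crank '[{"dp":[-0.4,3.5,0],"rot":[0,0,0],"jaw":1},{"dp":[0,0,-4],"rot":[0,0,0],"jaw":1},{"dp":[0,0,-4],"rot":[0,0,0],"jaw":1},{"dp":[0,0,-4],"rot":[0,0,0],"jaw":1},{"dp":[0,0,-4],"rot":[0,0,0],"jaw":1},{"dp":[0,0,-4],"rot":[0,0,0],"jaw":0.6},{"dp":[0,0,-4],"rot":[0,0,0],"jaw":0.6},{"dp":[0,0,-2.4],"rot":[0,0,0],"jaw":0.6},{"dp":[0,0,0],"rot":[0,0,0],"jaw":0.6}]' 30; python3 - <<'E'
from h import *
im,d=shot('top'); shot('scene')
cv2.imwrite('pics/c2.png',cv2.resize(im[210:330,190:350],None,fx=5,fy=5))
E
```

```text
clock: 3.0
ee_pos: [0.4588, 0.1123, 0.0756]
tool_rot: [3.115, -0.384, -0.01]
wrist_force: [-0.4, -0.1, -0.1]
width: 0.677
grip_force: 0.0
```

View pics/c2.png

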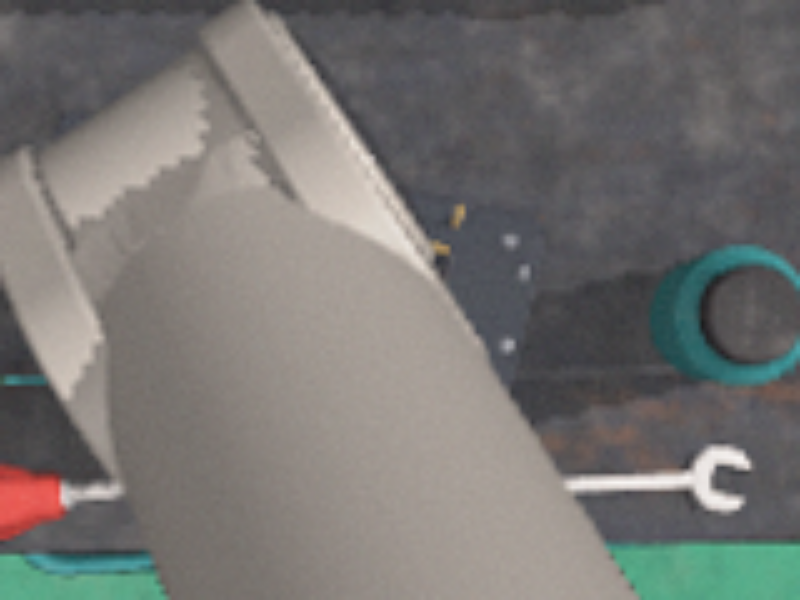

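The arm blocks the top view here, and nothing looks disturbed. I'll close the fingers and lift.

```bash
python3 -m crank '[{"dp":[0.2,0,0.2],"rot":[0,0,0],"jaw":0.4},{"dp":[0,0,0],"rot":[0,0,0],"jaw":0.2},{"dp":[0,0,0],"rot":[0,0,0],"jaw":0.1},{"dp":[0,0,0],"rot":[0,0,0],"jaw":0.1},{"dp":[0,0,0],"rot":[0,0,0],"jaw":0.1},{"dp":[0,0,0],"rot":[0,0,0],"jaw":0.1}]' 40 && python3 -m crank '[{"dp":[0,0,1],"rot":[0,0,0],"jaw":0.1},{"dp":[0,0,2],"rot":[0,0,0],"jaw":0.1},{"dp":[0,0,3],"rot":[0,0,0],"jaw":0.1},{"dp":[0,0,3],"rot":[0,0,0],"jaw":0.1},{"dp":[0,0,0],"rot":[0,0,0],"jaw":0.1}]'; python3 - <<'E'
from h import *
im,d=shot('scene'); shot('top')
cv2.imwrite('pics/s3.png',cv2.resize(im[130:350,200:420],None,fx=2.7,fy=2.7))
print(arm.state())
E
```

```text
clock: 3.7
ee_pos: [0.464, 0.1131, 0.0812]
tool_rot: [-3.118, 0.385, -0.001]
wrist_force: [-0.0, -1.1, 5.8]
width: 0.246
grip_force: 40.0
clock: 4.2
ee_pos: [0.4657, 0.114, 0.1743]
tool_rot: [-3.115, 0.385, -0.009]
wrist_force: [-0.4, 0.8, -3.2]
width: 0.247
grip_force: 40.0
{'clock': 4.3, 'q': array([-0.00975453,  0.24423472, -0.41176166,  2.04742452,  0.127013  ,
        0.87321238, -2.30917095]), 'joint_velocities': array([-0.00458903,  0.02842935,  0.0070554 ,  0.02919902,  0.00331977,
       -0.00352669, -0.00093051]), 'joint_efforts': array([ 2.67331394e-03, -4.11153817e+01, -2.31882893e+00, -2.53596961e+01,
        4.76468282e-03, -7.44559849e-02,  3.50713043e-02]), 'ee_pos': array([0.46338092, 0.11294249, 0.17069951]), 'tool_rot': array([ 3.11780842e+00, -3.85415979e-01,  7.94825555e-04]), 'wrist_force': array([ 0.14331414,  0.03950385, -2.20427384]), 'torque': array([-0.0318815 , -0.02713969,  0.00148972]), 'grip_force': 39.99394118785858, 'width': 0.2505017191836343}
```

View pics/s3.png

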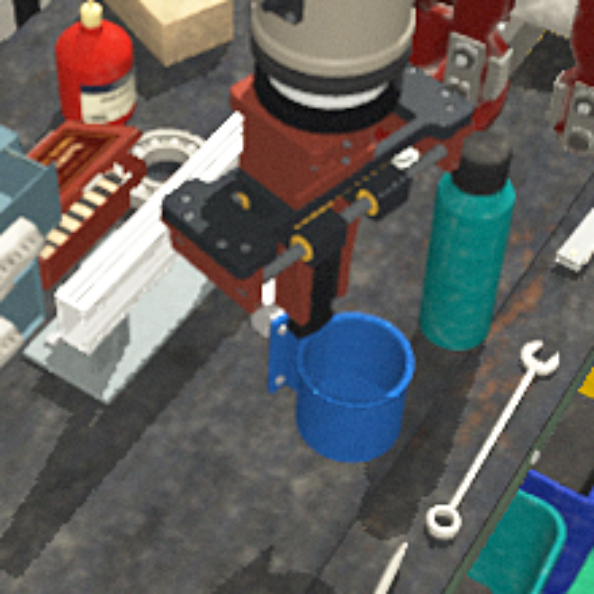

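The holder is gripped upright. I'll move it left and align the yaw with the rail, and check the drawer handle's clearance.

```bash
python3 -m crank '[{"dp":[0,2,0],"rot":[0,0,1.2],"jaw":0.1},{"dp":[0,3,0],"rot":[0,0,4],"jaw":0.1},{"dp":[0,3,0],"rot":[0,0,4],"jaw":0.1},{"dp":[0,3,0],"rot":[0,0,4],"jaw":0.1},{"dp":[0,2.2,0],"rot":[0,0,0],"jaw":0.1},{"dp":[1,0,0],"rot":[0,0,0],"jaw":0.1},{"dp":[0,0,0],"rot":[0,0,0],"jaw":0.1}]'; python3 - <<'E'
from m import *
f=dict(np.load('last_scene.npz')); Q=full('scene',f['d'])
m=(Q[...,1]>.172)&(Q[...,1]<.35)&(Q[...,0]>.55)&(Q[...,0]<.67)&(Q[...,2]>.03)
q=Q[m]
for y in np.arange(.17,.35,.02):
    s=q[(abs(q[:,1]-y)<.01)]; 
    if len(s)>2: i=np.argsort(s[:,0])[:max(1,len(s)//50)]; print(round(y,2),len(s),s[i].mean(0).round(3))
E
```

```text
clock: 5.0
ee_pos: [0.4736, 0.2456, 0.1692]
tool_rot: [3.141, -0.022, -0.003]
wrist_force: [0.3, -0.2, -2.4]
width: 0.246
grip_force: 40.0
0.17 90 [0.638 0.174 0.151]
0.19 234 [0.639 0.189 0.154]
0.21 270 [0.639 0.205 0.152]
0.23 215 [0.656 0.229 0.165]
0.25 228 [0.655 0.253 0.159]
0.27 235 [0.655 0.265 0.15 ]
0.29 250 [0.655 0.29  0.159]
0.31 262 [0.655 0.306 0.154]
0.33 288 [0.656 0.328 0.163]
```

```bash
python3 -m crank '[{"dp":[3,0,0],"rot":[0,0,0],"jaw":0.1},{"dp":[3,0,0],"rot":[0,0,0],"jaw":0.1},{"dp":[3,0,0],"rot":[0,0,0],"jaw":0.1},{"dp":[2.4,0,0],"rot":[0,0,0],"jaw":0.1},{"dp":[0,0,-2],"rot":[0,0,0],"jaw":0.1},{"dp":[0,0,-2],"rot":[0,0,0],"jaw":0.1},{"dp":[0,0,-0.5],"rot":[0,0,0],"jaw":0.1},{"dp":[0,0,0],"rot":[0,0,0],"jaw":0.1},{"dp":[0,0,0],"rot":[0,0,0],"jaw":0.1}]'; python3 - <<'E'
from m import *
for n in('scene','top'):
    im,d=shot(n); P=full(n,d)
    hsv=cv2.cvtColor(im,cv2.COLOR_BGR2HSV); H,S,V=[hsv[...,i].astype(int) for i in range(3)]
    z=P[...,2]; b=(d>0)&(H>100)&(H<125)&(S>130)&(P[...,1]>.15)&(P[...,1]<.32)&(P[...,0]>.45)&(P[...,0]<.65)
    q=P[b]; 
    if len(q): print(n,len(q),np.percentile(q,[1,50,99],axis=0).round(4).tolist())
    q=P[b&(z>.099)&(z<.112)]
    if len(q)>10: print('rim',len(q),cv2.minEnclosingCircle((q[:,:2]*1000).astype(np.float32)),np.percentile(q[:,2],[5,50,95]))
    if n=='scene': c=im[140:340,130:400]; cv2.imwrite('pics/s4.png',cv2.resize(c,None,fx=2.9,fy=2.9,interpolation=cv2.INTER_CUBIC))
s=arm.state(); print(s['ee_pos'],s['tool_rot'],s['wrist_force'],s['torque'])
# expected positions in scene of rim centre etc.
E
```

```text
clock: 5.9
ee_pos: [0.5878, 0.245, 0.1262]
tool_rot: [-3.141, 0.025, -0.001]
wrist_force: [-0.5, -0.1, -2.6]
width: 0.245
grip_force: 40.0
scene 2106 [[0.5154, 0.1623, -0.0012], [0.5554, 0.2462, 0.0768], [0.598, 0.2791, 0.1128]]
rim 398 ((556.3092651367188, 250.0633087158203), 43.35702896118164) [0.09985009 0.10488358 0.10749556]
[0.5881379  0.24534202 0.1267959 ] [-3.14087692e+00  2.44504136e-02 -2.49969949e-03] [-0.43754518 -0.43846224 -2.22998747] [ 0.0387622   0.01314762 -0.0001512 ]
```

View pics/s4.png

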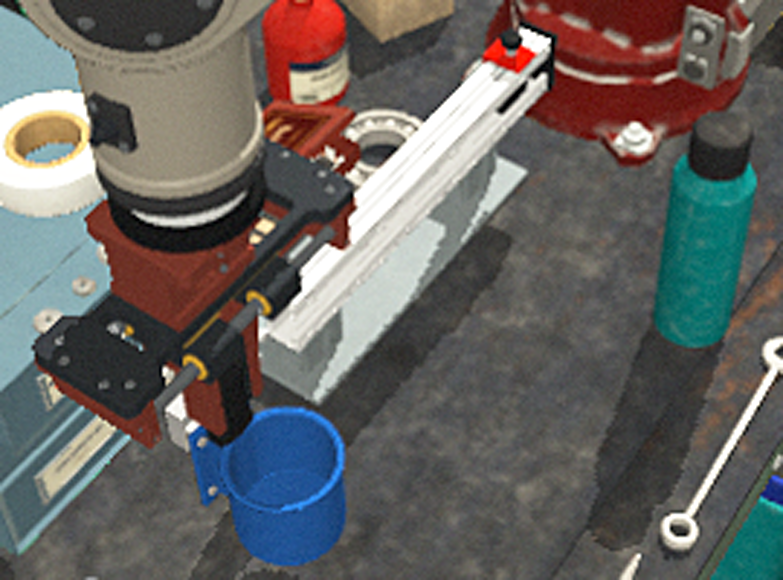

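The scene shows the holder in line before the mouth, with the rail running from crop (275,335) to the stopper at (515,45). I'll check the x alignment of cup to rail in this same camera.

```bash
python3 - <<'E'
from m import *
from scipy.optimize import least_squares
im,d=load('scene'); P=full('scene',d)
hsv=cv2.cvtColor(im,cv2.COLOR_BGR2HSV); H,S,V=[hsv[...,i].astype(int) for i in range(3)]
z=P[...,2]; b=(d>0)&(H>100)&(H<125)&(S>110)&(P[...,1]>.19)&(P[...,1]<.32)&(P[...,0]>.48)&(P[...,0]<.575)
for lo,hi in((.1035,.109),(.102,.1045)):
    q=P[b&(z>lo)&(z<hi)][:,:2]
    r=least_squares(lambda p:np.hypot(*(q-p).T)-.0315,[.55,.246],loss='soft_l1',f_scale=.001); e=abs(r.fun); print(len(q),r.x,np.median(e))
y,x=np.nonzero(b&(z>.09))
for yy in np.arange(-.06,.17,.03):
    m=(d>0)&(abs(P[...,1]-yy)<.004)&(abs(z-.1262)<.004)&(P[...,0]>.55)&(P[...,0]<.66)
    if m.sum()>4: print(round(yy,3),P[m][:,0].min().round(4),P[m][:,0].max().round(4))
# mouth front vertical edge: front face points (x const), z .085-.125
m=(d>0)&(P[...,0]>.585)&(P[...,0]<.604)&(z>.084)&(z<.122)&(P[...,1]<.165)&(P[...,1]>-.05)&(S<70)
q=P[m]; A=np.c_[q[:,1],np.ones(len(q))]; 
w=np.ones(len(q),bool)
for _ in range(5): c=np.linalg.lstsq(A[w],q[w,0],rcond=None)[0]; w=abs(q[:,0]-A@c)<.003
print('front face x=a*y+b',c,w.sum(),len(q),'at .17',c@[.17,1])
E
```

```text
244 [0.54736145 0.24691443] 0.0012250607753146927
85 [0.54779562 0.24673448] 0.0012401878442775197
-0.06 0.5939 0.6174
-0.03 0.5951 0.6193
0.0 0.5954 0.6191
0.03 0.5966 0.6216
0.06 0.5963 0.6204
0.09 0.5974 0.6127
0.12 0.5971 0.6268
0.15 0.5979 0.607
front face x=a*y+b [0.01335341 0.59696984] 644 665 at .17 0.5992399160624894
```

```bash
python3 -m crank '[{"dp":[0.1,-1,0],"rot":[0,0,0],"jaw":0.1},{"dp":[-0.01,-1,0],"rot":[0,0,0],"jaw":0.1},{"dp":[-0.02,-1,0],"rot":[0,0,0],"jaw":0.1},{"dp":[-0.02,-1,0],"rot":[0,0,0],"jaw":0.1},{"dp":[0,-0.3,0],"rot":[0,0,0],"jaw":0.1},{"dp":[0,0,0],"rot":[0,0,0],"jaw":0.1}]'; python3 -m crank '[{"dp":[0,-0.3,0],"rot":[0,0,0],"jaw":0.1},{"dp":[-0.01,-0.3,0],"rot":[0,0,0],"jaw":0.1},{"dp":[0,0,0],"rot":[0,0,0],"jaw":0.1}]' ;python3 - <<'E'
from h import *
s=arm.state(); print(s['ee_pos'],s['wrist_force'],s['torque'])
E
```

```text
clock: 6.6
ee_pos: [0.5883, 0.201, 0.1257]
tool_rot: [3.141, -0.027, 0.0]
wrist_force: [0.0, 0.4, -3.4]
width: 0.247
grip_force: 40.0
clock: 6.9
ee_pos: [0.588, 0.1958, 0.1256]
tool_rot: [3.141, -0.024, -0.0]
wrist_force: [-0.0, 0.0, -3.7]
width: 0.247
grip_force: 40.0
[0.58798585 0.19582249 0.12557616] [-0.03014127  0.011228   -3.73726809] [ 0.05674203  0.04227678 -0.01108714]
```

```bash
python3 -m crank '[{"dp":[0,-0.2,0],"rot":[0,0,0],"jaw":0.1},{"dp":[0,-0.2,0],"rot":[0,0,0],"jaw":0.1},{"dp":[0,0,0],"rot":[0,0,0],"jaw":0.1}]';python3 -m crank '[{"dp":[-0.01,-0.2,0],"rot":[0,0,0],"jaw":0.1},{"dp":[0,0,0],"rot":[0,0,0],"jaw":0.1}]'
```

```text
clock: 7.2
ee_pos: [0.588, 0.1917, 0.1256]
tool_rot: [3.141, -0.025, -0.0]
wrist_force: [-0.4, -0.1, -3.0]
width: 0.245
grip_force: 40.0
clock: 7.4
ee_pos: [0.5879, 0.1898, 0.1256]
tool_rot: [3.141, -0.025, -0.0]
wrist_force: [0.6, -0.3, -1.8]
width: 0.249
grip_force: 40.0
```

```bash
python3 -m crank '[{"dp":[0,-0.2,0],"rot":[0,0,0],"jaw":0.1},{"dp":[0,0,0],"rot":[0,0,0],"jaw":0.1}]';python3 - <<'E'
from h import *
s=arm.state(); print(s['ee_pos'],s['wrist_force'],s['torque'])
E
```

```text
clock: 7.6
ee_pos: [0.5879, 0.1877, 0.1256]
tool_rot: [3.141, -0.025, -0.0]
wrist_force: [-0.8, 0.3, -2.5]
width: 0.253
grip_force: 40.0
[0.58793432 0.18770086 0.12564533] [-0.7969932   0.25221655 -2.46668029] [ 0.02697027  0.0289962  -0.02935668]
```

```bash
python3 -m crank '[{"dp":[0,-0.2,0],"rot":[0,0,0],"jaw":0.1},{"dp":[-0.01,-0.2,0],"rot":[0,0,0],"jaw":0.1},{"dp":[0,0,0],"rot":[0,0,0],"jaw":0.1}]'
```

```text
clock: 7.9
ee_pos: [0.5878, 0.1836, 0.1256]
tool_rot: [3.141, -0.025, -0.0]
wrist_force: [-1.0, 0.6, -2.2]
width: 0.245
grip_force: 40.0
```

```bash
python3 -m crank '[{"dp":[0,-0.2,0],"rot":[0,0,0],"jaw":0.1},{"dp":[0,-0.2,0],"rot":[0,0,0],"jaw":0.1},{"dp":[0,0,0],"rot":[0,0,0],"jaw":0.1}]'
```

```text
clock: 8.2
ee_pos: [0.5876, 0.1799, 0.1256]
tool_rot: [3.141, -0.025, -0.001]
wrist_force: [-1.1, 0.3, -3.5]
width: 0.249
grip_force: 40.0
```

```bash
python3 -m crank '[{"dp":[-0.01,-0.2,0],"rot":[0,0,0],"jaw":0.1},{"dp":[0,-0.2,0],"rot":[0,0,0],"jaw":0.1},{"dp":[0,0,0],"rot":[0,0,0],"jaw":0.1}]'
```

```text
clock: 8.5
ee_pos: [0.5873, 0.1764, 0.1256]
tool_rot: [-3.141, 0.024, 0.001]
wrist_force: [-2.0, 1.6, -2.0]
width: 0.248
grip_force: 40.0
```

```bash
python3 -m crank '[{"dp":[0,-0.3,0],"rot":[0,0,0],"jaw":0.1},{"dp":[-0.01,-0.3,0],"rot":[0,0,0],"jaw":0.1},{"dp":[0,0,0],"rot":[0,0,0],"jaw":0.1}]'
```

```text
clock: 8.8
ee_pos: [0.5872, 0.1695, 0.1256]
tool_rot: [3.141, -0.025, -0.001]
wrist_force: [-2.2, 1.6, -2.9]
width: 0.246
grip_force: 40.0
```

```bash
python3 -m crank '[{"dp":[0,-0.3,0],"rot":[0,0,0],"jaw":0.1},{"dp":[-0.01,-0.3,0],"rot":[0,0,0],"jaw":0.1},{"dp":[0,0,0],"rot":[0,0,0],"jaw":0.1}]'
```

```text
clock: 9.1
ee_pos: [0.5873, 0.1633, 0.1256]
tool_rot: [3.141, -0.025, -0.001]
wrist_force: [-3.6, 0.8, -2.2]
width: 0.247
grip_force: 40.0
```

```bash
python3 -m crank '[{"dp":[0,-0.4,0],"rot":[0,0,0],"jaw":0.1},{"dp":[-0.01,-0.4,0],"rot":[0,0,0],"jaw":0.1},{"dp":[0,0,0],"rot":[0,0,0],"jaw":0.1}]'; python3 - <<'E'
from h import *
s=arm.state(); print(s['ee_pos'],s['wrist_force'],s['torque'])
E
```

```text
clock: 9.4
ee_pos: [0.5874, 0.155, 0.1256]
tool_rot: [3.141, -0.026, -0.0]
wrist_force: [-3.9, 0.1, -1.8]
width: 0.25
grip_force: 40.0
[0.58736725 0.15504051 0.1255846 ] [-3.89541765  0.10802435 -1.76854238] [0.18613378 0.91724687 0.06150649]
```

```bash
python3 -m crank '[{"dp":[-0.01,-0.7,0],"rot":[0,0,0],"jaw":0.1},{"dp":[-0.01,-0.8,0],"rot":[0,0,0],"jaw":0.1},{"dp":[-0.01,-0.8,0],"rot":[0,0,0],"jaw":0.1},{"dp":[-0.01,-0.8,0],"rot":[0,0,0],"jaw":0.1},{"dp":[-0.01,-0.8,0],"rot":[0,0,0],"jaw":0.1}]'
```

```text
clock: 9.9
ee_pos: [0.5868, 0.1161, 0.1256]
tool_rot: [3.141, -0.025, -0.0]
wrist_force: [-3.6, 2.0, -2.4]
width: 0.251
grip_force: 40.0
```

```bash
python3 -m crank '[{"dp":[-0.01,-0.8,0],"rot":[0,0,0],"jaw":0.1},{"dp":[-0.02,-0.8,0],"rot":[0,0,0],"jaw":0.1},{"dp":[-0.01,-0.8,0],"rot":[0,0,0],"jaw":0.1},{"dp":[-0.01,-0.8,0],"rot":[0,0,0],"jaw":0.1},{"dp":[-0.01,-0.8,0],"rot":[0,0,0],"jaw":0.1},{"dp":[-0.01,-0.8,0],"rot":[0,0,0],"jaw":0.1}]'
```

```text
clock: 10.5
ee_pos: [0.5861, 0.0684, 0.1256]
tool_rot: [3.141, -0.024, -0.0]
wrist_force: [-3.6, 3.2, -2.7]
width: 0.246
grip_force: 40.0
```

```bash
python3 -m crank '[{"dp":[-0.01,-0.8,0],"rot":[0,0,0],"jaw":0.1},{"dp":[-0.02,-0.8,0],"rot":[0,0,0],"jaw":0.1},{"dp":[-0.01,-0.8,0],"rot":[0,0,0],"jaw":0.1},{"dp":[0,0,0],"rot":[0,0,0],"jaw":0.1}]'
```

```text
clock: 10.9
ee_pos: [0.5857, 0.0428, 0.1256]
tool_rot: [3.14, -0.028, -0.001]
wrist_force: [-3.8, -1.6, -1.6]
width: 0.25
grip_force: 40.0
```

```bash
python3 -m crank '[{"dp":[0,-0.4,0],"rot":[0,0,0],"jaw":0.1},{"dp":[-0.01,-0.4,0],"rot":[0,0,0],"jaw":0.1},{"dp":[-0.01,-0.4,0],"rot":[0,0,0],"jaw":0.1}]'; python3 -m crank '[{"dp":[0,-0.4,0],"rot":[0,0,0],"jaw":0.1},{"dp":[-0.01,-0.4,0],"rot":[0,0,0],"jaw":0.1},{"dp":[-0.01,-0.4,0],"rot":[0,0,0],"jaw":0.1}]'
```

```text
clock: 11.2
ee_pos: [0.5856, 0.0334, 0.1257]
tool_rot: [-3.141, 0.023, -0.0]
wrist_force: [-3.6, 2.3, -2.8]
width: 0.246
grip_force: 40.0
clock: 11.5
ee_pos: [0.5854, 0.0208, 0.1257]
tool_rot: [3.141, -0.024, 0.0]
wrist_force: [-3.3, 1.9, -2.8]
width: 0.248
grip_force: 40.0
```

```bash
python3 -m crank '[{"dp":[0,-0.3,0],"rot":[0,0,0],"jaw":0.1},{"dp":[-0.01,-0.3,0],"rot":[0,0,0],"jaw":0.1}]'; python3 -m crank '[{"dp":[0,-0.3,0],"rot":[0,0,0],"jaw":0.1}]'
```

```text
clock: 11.7
ee_pos: [0.5853, 0.0148, 0.1257]
tool_rot: [3.141, -0.024, 0.0]
wrist_force: [-3.0, 2.1, -3.0]
width: 0.246
grip_force: 40.0
clock: 11.8
ee_pos: [0.5853, 0.0119, 0.1257]
tool_rot: [3.141, -0.024, 0.0]
wrist_force: [-3.9, 2.2, -2.7]
width: 0.249
grip_force: 40.0
```

```bash
python3 -m crank '[{"dp":[-0.01,-0.2,0],"rot":[0,0,0],"jaw":0.1},{"dp":[0,-0.2,0],"rot":[0,0,0],"jaw":0.1}]'
```

```text
clock: 12.0
ee_pos: [0.5852, 0.008, 0.1256]
tool_rot: [3.141, -0.024, -0.0]
wrist_force: [-4.2, 1.6, -2.2]
width: 0.249
grip_force: 40.0
```

```bash
python3 -m crank '[{"dp":[0,-0.2,0],"rot":[0,0,0],"jaw":0.1},{"dp":[0,-0.2,0],"rot":[0,0,0],"jaw":0.1}]'; python3 -m crank '[{"dp":[-0.01,-0.2,0],"rot":[0,0,0],"jaw":0.1},{"dp":[0,-0.2,0],"rot":[0,0,0],"jaw":0.1}]'
```

```text
clock: 12.2
ee_pos: [0.5852, 0.0041, 0.1257]
tool_rot: [-3.141, 0.024, 0.0]
wrist_force: [-3.6, 2.3, -1.9]
width: 0.248
grip_force: 40.0
clock: 12.4
ee_pos: [0.5851, -0.0, 0.1257]
tool_rot: [3.141, -0.024, 0.0]
wrist_force: [-4.3, 1.4, -2.7]
width: 0.249
grip_force: 40.0
```

```bash
python3 -m crank '[{"dp":[0,-0.2,0],"rot":[0,0,0],"jaw":0.1},{"dp":[-0.01,-0.2,0],"rot":[0,0,0],"jaw":0.1}]'
```

```text
clock: 12.6
ee_pos: [0.585, -0.0041, 0.1257]
tool_rot: [3.141, -0.024, -0.0]
wrist_force: [-3.4, 1.6, -1.5]
width: 0.251
grip_force: 40.0
```

```bash
python3 -m crank '[{"dp":[0,-0.2,0],"rot":[0,0,0],"jaw":0.1}]'; python3 -m crank '[{"dp":[0,-0.2,0],"rot":[0,0,0],"jaw":0.1}]'
```

```text
clock: 12.7
ee_pos: [0.5849, -0.0056, 0.1256]
tool_rot: [-3.141, 0.024, 0.0]
wrist_force: [-3.5, 6.7, -3.0]
width: 0.255
grip_force: 40.0
clock: 12.8
ee_pos: [0.5849, -0.0061, 0.1256]
tool_rot: [-3.139, 0.023, 0.0]
wrist_force: [-3.3, 7.5, -4.3]
width: 0.25
grip_force: 40.0
```

Contact with the roller at about y = −0.005, as expected.

```bash
python3 -m crank '[{"dp":[0,-0.1,0],"rot":[0,0,0],"jaw":0.1},{"dp":[0,-0.1,0],"rot":[0,0,0],"jaw":0.1}]'
```

```text
clock: 13.0
ee_pos: [0.5848, -0.0068, 0.1256]
tool_rot: [-3.138, 0.021, 0.0]
wrist_force: [-3.8, 8.6, -2.8]
width: 0.249
grip_force: 40.0
```

```bash
python3 -m crank '[{"dp":[0,-0.1,0],"rot":[0,0,0],"jaw":0.1},{"dp":[0,-0.1,0],"rot":[0,0,0],"jaw":0.1}]'
```

```text
clock: 13.2
ee_pos: [0.5848, -0.0089, 0.1256]
tool_rot: [-3.138, 0.021, 0.0]
wrist_force: [-3.7, 8.5, -3.9]
width: 0.248
grip_force: 40.0
```

```bash
python3 -m crank '[{"dp":[-0.01,-0.1,0],"rot":[0,0,0],"jaw":0.1},{"dp":[0,-0.1,0],"rot":[0,0,0],"jaw":0.1}]'
```

```text
clock: 13.4
ee_pos: [0.5848, -0.0113, 0.1256]
tool_rot: [-3.139, 0.021, 0.0]
wrist_force: [-4.0, 6.8, -4.8]
width: 0.252
grip_force: 40.0
```

```bash
python3 -m crank '[{"dp":[0,-0.1,0],"rot":[0,0,0],"jaw":0.1},{"dp":[0,-0.1,0],"rot":[0,0,0],"jaw":0.1}]'
```

```text
clock: 13.6
ee_pos: [0.5847, -0.0138, 0.1256]
tool_rot: [-3.139, 0.022, 0.0]
wrist_force: [-3.4, 6.1, -3.6]
width: 0.248
grip_force: 40.0
```

```bash
python3 -m crank '[{"dp":[0,-0.1,0],"rot":[0,0,0],"jaw":0.1},{"dp":[0,-0.1,0],"rot":[0,0,0],"jaw":0.1}]'
```

```text
clock: 13.8
ee_pos: [0.5847, -0.0163, 0.1256]
tool_rot: [-3.14, 0.022, 0.0]
wrist_force: [-3.5, 4.8, -3.4]
width: 0.249
grip_force: 40.0
```

```bash
python3 -m crank '[{"dp":[0,-0.1,0],"rot":[0,0,0],"jaw":0.1}]'
```

```text
clock: 13.9
ee_pos: [0.5847, -0.0177, 0.1255]
tool_rot: [-3.14, 0.023, 0.0]
wrist_force: [-4.0, 4.2, -3.3]
width: 0.246
grip_force: 40.0
```

```bash
python3 -m crank '[{"dp":[0,-0.1,0],"rot":[0,0,0],"jaw":0.1}]'
```

```text
clock: 14.0
ee_pos: [0.5848, -0.019, 0.1255]
tool_rot: [-3.14, 0.023, 0.0]
wrist_force: [-3.3, 3.4, -3.4]
width: 0.251
grip_force: 40.0
```

```bash
python3 -m crank '[{"dp":[0,-0.1,0],"rot":[0,0,0],"jaw":0.1}]'
```

```text
clock: 14.1
ee_pos: [0.5848, -0.0205, 0.1256]
tool_rot: [-3.141, 0.024, 0.0]
wrist_force: [-2.9, 1.7, -3.4]
width: 0.245
grip_force: 40.0
```

```bash
python3 -m crank '[{"dp":[0,-0.1,0],"rot":[0,0,0],"jaw":0.1}]'
```

```text
clock: 14.2
ee_pos: [0.5848, -0.0214, 0.1256]
tool_rot: [-3.141, 0.024, 0.0]
wrist_force: [-3.8, 5.7, -3.5]
width: 0.249
grip_force: 40.0
```

```bash
python3 -m crank '[{"dp":[-0.01,-0.1,0],"rot":[0,0,0],"jaw":0.1}]'
```

```text
clock: 14.3
ee_pos: [0.5847, -0.0217, 0.1256]
tool_rot: [-3.14, 0.023, 0.0]
wrist_force: [-4.2, 6.9, -3.5]
width: 0.246
grip_force: 40.0
```

```bash
python3 -m crank '[{"dp":[0,-0.1,0],"rot":[0,0,0],"jaw":0.1}]'
```

```text
clock: 14.4
ee_pos: [0.5846, -0.0221, 0.1256]
tool_rot: [-3.139, 0.022, 0.0]
wrist_force: [-3.4, 8.7, -2.5]
width: 0.249
grip_force: 40.0
```

```bash
python3 -m crank '[{"dp":[0,-0.1,0],"rot":[0,0,0],"jaw":0.1},{"dp":[0,0,0],"rot":[0,0,0],"jaw":0.1}]'
```

```text
clock: 14.6
ee_pos: [0.5846, -0.0226, 0.1256]
tool_rot: [-3.139, 0.022, 0.0]
wrist_force: [-3.8, 7.6, -2.9]
width: 0.244
grip_force: 40.0
```

```bash
python3 -m crank '[{"dp":[0,-0.1,0],"rot":[0,0,0],"jaw":0.1},{"dp":[0,0,0],"rot":[0,0,0],"jaw":0.1}]'
```

```text
clock: 14.8
ee_pos: [0.5845, -0.023, 0.1256]
tool_rot: [-3.138, 0.021, 0.001]
wrist_force: [-2.6, 8.8, -3.6]
width: 0.246
grip_force: 40.0
```

```bash
python3 -m crank '[{"dp":[0,-0.1,0],"rot":[0,0,0],"jaw":0.1},{"dp":[0,0,0],"rot":[0,0,0],"jaw":0.1}]'
```

```text
clock: 15.0
ee_pos: [0.5845, -0.0236, 0.1256]
tool_rot: [-3.138, 0.02, 0.001]
wrist_force: [-4.2, 9.0, -2.8]
width: 0.249
grip_force: 40.0
```

```bash
python3 -m crank '[{"dp":[0,-0.1,0],"rot":[0,0,0],"jaw":0.1},{"dp":[0,0,0],"rot":[0,0,0],"jaw":0.1},{"dp":[0,0,0],"rot":[0,0,0],"jaw":0.1}]'
```

```text
clock: 15.3
ee_pos: [0.5845, -0.0241, 0.1257]
tool_rot: [-3.137, 0.02, 0.001]
wrist_force: [-4.6, 10.6, -2.6]
width: 0.249
grip_force: 40.0
```

```bash
python3 -m crank '[{"dp":[0,0,0],"rot":[0,0,0],"jaw":0.4},{"dp":[0,0.2,0],"rot":[0,0,0],"jaw":0.6},{"dp":[0,0.2,0],"rot":[0,0,0],"jaw":0.6},{"dp":[0,0,0],"rot":[0,0,0],"jaw":0.6},{"dp":[0,0,0.5],"rot":[0,0,0],"jaw":0.6},{"dp":[0,0,2],"rot":[0,0,0],"jaw":0.6},{"dp":[0,0,3],"rot":[0,0,0],"jaw":0.6},{"dp":[0,0,4],"rot":[0,0,0],"jaw":0.8},{"dp":[0,0,4],"rot":[0,0,0],"jaw":0.8},{"dp":[0,0,4],"rot":[0,0,0],"jaw":0.8}]'; python3 -m crank '[{"dp":[-3,4,0],"rot":[0,0,0],"jaw":1},{"dp":[-3,4,0],"rot":[0,0,0],"jaw":1},{"dp":[-3,4,0],"rot":[0,0,0],"jaw":1},{"dp":[-2,4,0],"rot":[0,0,0],"jaw":1}]';python3 - <<'E'
from m import *
im,d=shot('scene'); P=full('scene',d); im2,_=shot('top')
hsv=cv2.cvtColor(im,cv2.COLOR_BGR2HSV); H,S,V=[hsv[...,i].astype(int) for i in range(3)]
g=(d>0)&(V<75)&(P[...,0]>.55)&(P[...,0]<.62)&(P[...,1]>-.08)&(P[...,1]<.04)&(P[...,2]>.143)&(P[...,2]<.162); q=P[g]
if len(q): print('grip',len(q),q.mean(0),cv2.minAreaRect((q[:,:2]*1000).astype(np.float32)))
c=im[120:300,200:440]; a=cv2.resize(c,(400,300),interpolation=cv2.INTER_CUBIC)
b=cv2.resize(im2[150:300,220:420],(400,300),interpolation=cv2.INTER_CUBIC); cv2.imwrite('pics/s5.png',np.hstack([a,b]))
E
```

```text
clock: 16.3
ee_pos: [0.5859, -0.0238, 0.3036]
tool_rot: [-3.141, 0.024, -0.006]
wrist_force: [0.5, 1.0, 0.2]
width: 0.791
grip_force: 0.0
clock: 16.7
ee_pos: [0.4741, 0.1379, 0.3022]
tool_rot: [-3.141, 0.024, -0.006]
wrist_force: [1.0, -0.1, 0.2]
width: 1.004
grip_force: 0.0
```

View pics/s5.png

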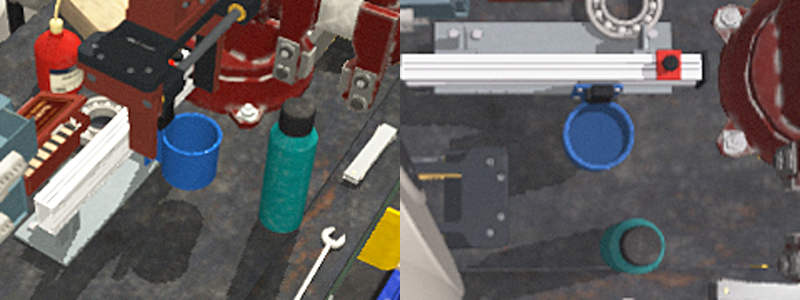

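The holder hangs in the rail, with its rim at about top px (319,217). Next I'll measure the rim, grip and can from the top view.

```bash
python3 - <<'E'
from m import *
from scipy.optimize import least_squares
for n in('top','scene'):
    im,d=load(n); P=full(n,d)
    hsv=cv2.cvtColor(im,cv2.COLOR_BGR2HSV); H,S,V=[hsv[...,i].astype(int) for i in range(3)]
    z=P[...,2]; b=(d>0)&(H>100)&(H<125)&(S>110)&(P[...,1]>-.08)&(P[...,1]<.04)&(P[...,0]>.48)&(P[...,0]<.575)
    q=P[b&(z>.1025)&(z<.1105)]
    if len(q)>10: 
        r=least_squares(lambda p:np.hypot(*(q[:,:2]-p).T)-.0315,[.55,-.023],loss='soft_l1',f_scale=.001); print(n,'rim',len(q),r.x,np.median(abs(r.fun)),np.median(q[:,2]))
    g=(d>0)&(V<75)&(P[...,0]>.55)&(P[...,0]<.6)&(P[...,1]>-.06)&(P[...,1]<.02)&(z>.148)&(z<.162); q=P[g]
    if len(q)>5: print('grip',len(q),q.mean(0),cv2.minAreaRect((q[:,:2]*1000).astype(np.float32)))
    m=(d>0)&(P[...,0]<.5)&(P[...,0]>.38)&(P[...,1]<0)&(P[...,1]>-.12)&(z>.174)&(z<.19); q=P[m]; print('cap',q.mean(0),cv2.minEnclosingCircle((q[:,:2]*1000).astype(np.float32)))
    for yy in (.05,.1): 
        m=(d>0)&(abs(P[...,1]-yy)<.004)&(abs(z-.127)<.004)&(P[...,0]>.55)&(P[...,0]<.66); print(yy,P[m][:,0].min() if m.any() else 0)
print(arm.state()['ee_pos'])
E
```

```text
top rim 204 [ 0.54580973 -0.02305181] 0.0012248383769893414 0.10665801235604483
grip 63 [ 0.58075979 -0.02350764  0.15380702] ((580.8956298828125, -23.691791534423828), (20.807567596435547, 9.364017486572266), 88.53776550292969)
cap [ 0.43807399 -0.05404236  0.18071684] ((438.0829162597656, -54.33838653564453), 17.97104263305664)
0.05 0.598479547237339
0.1 0.5989127325704742
scene rim 173 [ 0.54386564 -0.02114947] 0.0012771560610892602 0.10468721167113093
cap [ 0.4336733  -0.0510656   0.17823084] ((433.5343322753906, -54.299217224121094), 19.56157112121582)
0.05 0.5961123534787782
0.1 0.5971822783653193
[0.47287964 0.14279927 0.30266714]
```

Home confirmed: grip y is −0.0236, and the bumper was first touched at about −0.021. Next is the can, with the gripper turned 90° to close along x and keep its body clear of the vise.

```bash
python3 -m crank '[{"dp":[0,-2,0],"rot":[0,0,8],"jaw":1},{"dp":[0,-2,0],"rot":[0,0,8],"jaw":1},{"dp":[0,-2,0],"rot":[0,0,8],"jaw":1},{"dp":[0,-2,0],"rot":[0,0,8],"jaw":1},{"dp":[0,-2,0],"rot":[0,0,8],"jaw":1},{"dp":[0,-2,0],"rot":[0,0,8],"jaw":1},{"dp":[0,-2,0],"rot":[0,0,8],"jaw":1},{"dp":[0,-2,0],"rot":[0,0,8],"jaw":1},{"dp":[-1,-2,0],"rot":[0,0,8],"jaw":1},{"dp":[-1,-1.7,0],"rot":[0,0,8],"jaw":1}]'; python3 -m crank '[{"dp":[-1.6,0,0],"rot":[0,0,8],"jaw":1},{"dp":[0,0,0],"rot":[0,0,2.9],"jaw":1},{"dp":[0,0,0],"rot":[0,0,0],"jaw":1}]'
```

```text
clock: 17.8
ee_pos: [0.4558, -0.0627, 0.3016]
tool_rot: [2.416, 2.005, 0.003]
wrist_force: [0.3, -0.4, -0.5]
width: 1.0
grip_force: 0.0
clock: 18.1
ee_pos: [0.4397, -0.0618, 0.3017]
tool_rot: [2.22, 2.219, 0.003]
wrist_force: [-0.1, -0.5, -0.5]
width: 1.0
grip_force: 0.0
```

```bash
python3 -m crank '[{"dp":[-0.3,0.8,0],"rot":[0,0,0],"jaw":1},{"dp":[0,0,-3],"rot":[0,0,0],"jaw":1},{"dp":[0,0,-3],"rot":[0,0,0],"jaw":1},{"dp":[0,0,-3],"rot":[0,0,0],"jaw":1},{"dp":[0,0,-3],"rot":[0,0,0],"jaw":1},{"dp":[0,0,-3],"rot":[0,0,0],"jaw":1},{"dp":[0,0,-3],"rot":[0,0,0],"jaw":1},{"dp":[0,0,0],"rot":[0,0,0],"jaw":0.8},{"dp":[0,0,0],"rot":[0,0,0],"jaw":0.8}]' 25; python3 -m crank '[{"dp":[0,0,0],"rot":[0,0,0],"jaw":0.65},{"dp":[0,0,0],"rot":[0,0,0],"jaw":0.5},{"dp":[0,0,0],"rot":[0,0,0],"jaw":0.4},{"dp":[0,0,0],"rot":[0,0,0],"jaw":0.4},{"dp":[0,0,0],"rot":[0,0,0],"jaw":0.4}]'
```

```text
clock: 19.0
ee_pos: [0.4362, -0.0523, 0.1211]
tool_rot: [-2.221, -2.221, -0.001]
wrist_force: [0.1, 0.4, -0.2]
width: 0.855
grip_force: 0.0
clock: 19.5
ee_pos: [0.4365, -0.0529, 0.1217]
tool_rot: [2.22, 2.22, 0.001]
wrist_force: [-1.2, 0.7, 6.4]
width: 0.581
grip_force: 25.0
```

```bash
python3 -m crank '[{"dp":[0,0,1],"rot":[0,0,0],"jaw":0.4},{"dp":[0,0,3],"rot":[0,0,0],"jaw":0.4},{"dp":[0,0,3],"rot":[0,0,0],"jaw":0.4},{"dp":[0,0,3],"rot":[0,0,0],"jaw":0.4},{"dp":[0,0,2],"rot":[0,0,0],"jaw":0.4},{"dp":[2,0.6,0],"rot":[0,0,0],"jaw":0.4},{"dp":[3,0.8,0],"rot":[0,0,0],"jaw":0.4},{"dp":[3,0.8,0],"rot":[0,0,0],"jaw":0.4},{"dp":[2,0.8,0],"rot":[0,0,0],"jaw":0.4},{"dp":[1,0.1,0],"rot":[0,0,0],"jaw":0.4}]'; python3 -m crank '[{"dp":[0,0,0],"rot":[0,0,0],"jaw":0.4},{"dp":[0,0,0],"rot":[0,0,0],"jaw":0.4}]'; python3 - <<'E'
from m import *
from scipy.optimize import least_squares
for n in('top','scene'):
    im,d=shot(n); P=full(n,d)
    hsv=cv2.cvtColor(im,cv2.COLOR_BGR2HSV); H,S,V=[hsv[...,i].astype(int) for i in range(3)]
    z=P[...,2]; t=(d>0)&(H>80)&(H<100)&(S>100)&(P[...,0]>.49)&(P[...,0]<.62)&(P[...,1]>-.09)&(P[...,1]<.05)&(z>.12); q=P[t]; print(n,len(q))
    if len(q)>30:
        r=least_squares(lambda p:np.hypot(*(q[:,:2]-p).T)-.026,[.55,-.023],loss='soft_l1',f_scale=.001); print('can',r.x,np.median(abs(r.fun)),q[:,2].min())
    b=(d>0)&(H>100)&(H<125)&(S>110)&(P[...,1]>-.08)&(P[...,1]<.04)&(P[...,0]>.48)&(P[...,0]<.575)&(z>.1025)&(z<.1105); q=P[b]
    if len(q)>20:
        r=least_squares(lambda p:np.hypot(*(q[:,:2]-p).T)-.0315,[.55,-.023],loss='soft_l1',f_scale=.001); print('rim',len(q),r.x,np.median(abs(r.fun)))
    if n=='scene': a=cv2.resize(im[100:280,220:420],(660,594),interpolation=cv2.INTER_CUBIC); cv2.imwrite('pics/s6.png',a)
s=arm.state();print(s['ee_pos'],s['tool_rot'],s['wrist_force'])
E
```

```text
clock: 20.5
ee_pos: [0.5468, -0.0206, 0.2407]
tool_rot: [-2.219, -2.223, -0.001]
wrist_force: [-0.7, -0.7, -3.5]
width: 0.585
grip_force: 25.0
clock: 20.7
ee_pos: [0.5446, -0.0225, 0.2404]
tool_rot: [-2.221, -2.221, 0.002]
wrist_force: [-0.0, -0.6, -4.3]
width: 0.579
grip_force: 25.0
top 4
rim 54 [ 0.54583837 -0.02221243] 0.0012091649330546947
scene 1867
can [ 0.5427424  -0.02302762] 0.0009041090669110741 0.12000666881384559
rim 110 [ 0.54357061 -0.02059126] 0.0009149892813586358
[ 0.54459296 -0.02256797  0.24065809] [-2.22175585e+00 -2.22094325e+00  1.77208452e-03] [-0.82601363 -0.969464   -3.43223222]
```

View pics/s6.png

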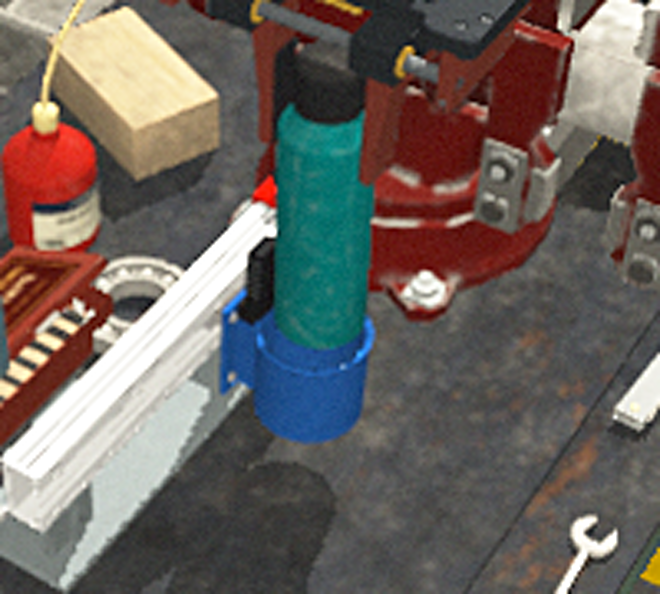

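The can hangs straight above the cup: bottom at about (320,340) in the crop, rim centred at about (315,335). A small +x/+y correction, then lower slowly.

```bash
python3 -m crank '[{"dp":[0.15,0.1,0],"rot":[0,0,0],"jaw":0.4},{"dp":[0,0,-0.5],"rot":[0,0,0],"jaw":0.4},{"dp":[0,0,-0.5],"rot":[0,0,0],"jaw":0.4},{"dp":[0,0,-0.5],"rot":[0,0,0],"jaw":0.4},{"dp":[0,0,0],"rot":[0,0,0],"jaw":0.4}]'
```

```text
clock: 21.3
ee_pos: [0.5466, -0.021, 0.2246]
tool_rot: [-2.22, -2.221, 0.002]
wrist_force: [0.2, -0.6, -3.0]
width: 0.581
grip_force: 25.0
```

```bash
python3 -m crank '[{"dp":[0,0,-0.3],"rot":[0,0,0],"jaw":0.4},{"dp":[0,0,-0.3],"rot":[0,0,0],"jaw":0.4},{"dp":[0,0,0],"rot":[0,0,0],"jaw":0.4}]'
```

```text
clock: 21.6
ee_pos: [0.547, -0.0209, 0.2192]
tool_rot: [-2.221, -2.221, 0.001]
wrist_force: [0.1, 0.4, -2.6]
width: 0.58
grip_force: 25.0
```

```bash
python3 -m crank '[{"dp":[0,0,-0.4],"rot":[0,0,0],"jaw":0.4},{"dp":[0,0,-0.4],"rot":[0,0,0],"jaw":0.4},{"dp":[0,0,0],"rot":[0,0,0],"jaw":0.4}]'
```

```text
clock: 21.9
ee_pos: [0.5468, -0.021, 0.2109]
tool_rot: [-2.22, -2.221, 0.001]
wrist_force: [1.0, 0.4, -4.4]
width: 0.58
grip_force: 25.0
```

```bash
python3 -m crank '[{"dp":[0,0,-0.6],"rot":[0,0,0],"jaw":0.4},{"dp":[0,0,-0.6],"rot":[0,0,0],"jaw":0.4},{"dp":[0,0,-0.6],"rot":[0,0,0],"jaw":0.4},{"dp":[0,0,-0.5],"rot":[0,0,0],"jaw":0.4}]'
```

```text
clock: 22.3
ee_pos: [0.547, -0.0209, 0.1879]
tool_rot: [-2.221, -2.221, 0.001]
wrist_force: [0.1, -0.1, -2.9]
width: 0.583
grip_force: 25.0
```

```bash
python3 -m crank '[{"dp":[0,0,-0.4],"rot":[0,0,0],"jaw":0.4},{"dp":[0,0,-0.4],"rot":[0,0,0],"jaw":0.4},{"dp":[0,0,-0.3],"rot":[0,0,0],"jaw":0.4},{"dp":[0,0,0],"rot":[0,0,0],"jaw":0.4}]'
```

```text
clock: 22.7
ee_pos: [0.547, -0.0209, 0.1772]
tool_rot: [-2.221, -2.221, 0.001]
wrist_force: [-0.6, -0.3, -3.6]
width: 0.58
grip_force: 25.0
```

```bash
python3 -m crank '[{"dp":[0,0,-0.2],"rot":[0,0,0],"jaw":0.4},{"dp":[0,0,0],"rot":[0,0,0],"jaw":0.4}]'
```

```text
clock: 22.9
ee_pos: [0.5473, -0.0209, 0.1756]
tool_rot: [2.221, 2.222, 0.0]
wrist_force: [0.4, 0.3, -3.8]
width: 0.581
grip_force: 25.0
```

```bash
python3 -m crank '[{"dp":[0,0,-0.2],"rot":[0,0,0],"jaw":0.4},{"dp":[0,0,0],"rot":[0,0,0],"jaw":0.4}]'
```

```text
clock: 23.1
ee_pos: [0.5472, -0.0209, 0.1735]
tool_rot: [-2.221, -2.222, 0.0]
wrist_force: [-0.7, -0.2, -3.1]
width: 0.585
grip_force: 25.0
```

```bash
python3 -m crank '[{"dp":[0,0,-0.1],"rot":[0,0,0],"jaw":0.4},{"dp":[0,0,-0.1],"rot":[0,0,0],"jaw":0.4},{"dp":[0,0,0],"rot":[0,0,0],"jaw":0.4}]'
```

```text
clock: 23.4
ee_pos: [0.5472, -0.0209, 0.1715]
tool_rot: [-2.221, -2.222, 0.0]
wrist_force: [0.1, -0.1, -3.1]
width: 0.577
grip_force: 25.0
```

```bash
python3 -m crank '[{"dp":[0,0,-0.1],"rot":[0,0,0],"jaw":0.4},{"dp":[0,0,0],"rot":[0,0,0],"jaw":0.4}]'
```

```text
clock: 23.6
ee_pos: [0.5474, -0.0209, 0.1707]
tool_rot: [2.221, 2.222, 0.0]
wrist_force: [0.4, 0.5, -3.4]
width: 0.58
grip_force: 25.0
```

```bash
python3 -m crank '[{"dp":[0,0,-0.1],"rot":[0,0,0],"jaw":0.4},{"dp":[0,0,0],"rot":[0,0,0],"jaw":0.4}]'
```

```text
clock: 23.8
ee_pos: [0.5479, -0.0209, 0.1701]
tool_rot: [2.221, 2.221, 0.001]
wrist_force: [1.1, 0.1, 0.1]
width: 0.581
grip_force: 25.0
```

```bash
python3 -m crank '[{"dp":[0,0,-0.05],"rot":[0,0,0],"jaw":0.4},{"dp":[0,0,0],"rot":[0,0,0],"jaw":0.4}]'
```

```text
clock: 24.0
ee_pos: [0.5481, -0.0209, 0.1698]
tool_rot: [2.22, 2.221, 0.002]
wrist_force: [0.9, -0.3, 2.0]
width: 0.575
grip_force: 25.0
```

The can's weight is on the cup bottom. I'll release gently and retreat upward.

```bash
python3 -m crank '[{"dp":[0,0,0],"rot":[0,0,0],"jaw":0.62},{"dp":[0,0,0],"rot":[0,0,0],"jaw":0.7},{"dp":[0,0,0],"rot":[0,0,0],"jaw":0.85},{"dp":[0,0,0],"rot":[0,0,0],"jaw":0.95},{"dp":[0,0,1],"rot":[0,0,0],"jaw":0.95},{"dp":[0,0,2],"rot":[0,0,0],"jaw":0.95},{"dp":[0,0,3],"rot":[0,0,0],"jaw":0.95},{"dp":[0,0,3],"rot":[0,0,0],"jaw":0.95},{"dp":[0,0,3],"rot":[0,0,0],"jaw":0.95},{"dp":[0,0,3],"rot":[0,0,0],"jaw":0.95}]'; python3 -m crank '[{"dp":[-2,4,0],"rot":[0,0,0],"jaw":0.95},{"dp":[-2,4,0],"rot":[0,0,0],"jaw":0.95},{"dp":[-2,4,0],"rot":[0,0,0],"jaw":0.95},{"dp":[-2,4,0],"rot":[0,0,0],"jaw":0.95},{"dp":[0,4,0],"rot":[0,0,0],"jaw":0.95},{"dp":[0,0,0],"rot":[0,0,0],"jaw":0.95}]';python3 - <<'E'
from m import *
from scipy.optimize import least_squares
for n in('top','scene'):
    im,d=shot(n); P=full(n,d); z=P[...,2]
    m=(d>0)&(P[...,0]<.6)&(P[...,0]>.5)&(P[...,1]<.04)&(P[...,1]>-.09)&(z>.222)&(z<.24); q=P[m]; print(n,'cap',len(q),q.mean(0) if len(q) else 0)
    hsv=cv2.cvtColor(im,cv2.COLOR_BGR2HSV); V=hsv[...,2]
    g=(d>0)&(V<75)&(P[...,0]>.57)&(P[...,0]<.6)&(P[...,1]>-.06)&(P[...,1]<.02)&(z>.148)&(z<.162); q=P[g]
    if len(q)>5: print('grip',len(q),cv2.minAreaRect((q[:,:2]*1000).astype(np.float32)))
a=cv2.resize(im[80:280,220:420],(400,400)); b=cv2.resize(load('top')[0][150:310,240:400],(400,400)); cv2.imwrite('pics/s7.png',np.hstack([a,b]))
E
```

```text
clock: 25.0
ee_pos: [0.5471, -0.0207, 0.3213]
tool_rot: [2.22, 2.222, 0.001]
wrist_force: [0.6, -0.9, -0.5]
width: 0.949
grip_force: 0.0
clock: 25.6
ee_pos: [0.4656, 0.1852, 0.3206]
tool_rot: [-2.211, -2.231, -0.005]
wrist_force: [0.1, -0.2, 0.5]
width: 0.951
grip_force: 0.0
top cap 350 [ 0.54586093 -0.02568317  0.22796861]
grip 57 ((580.7313232421875, -23.568628311157227), (9.120594024658203, 20.7655029296875), 0.5388025045394897)
scene cap 2 [ 0.52957031 -0.02836749  0.2263953 ]
grip 36 ((577.5280151367188, -20.12126922607422), (16.727706909179688, 9.260623931884766), 88.00000762939453)
```

View pics/s7.png

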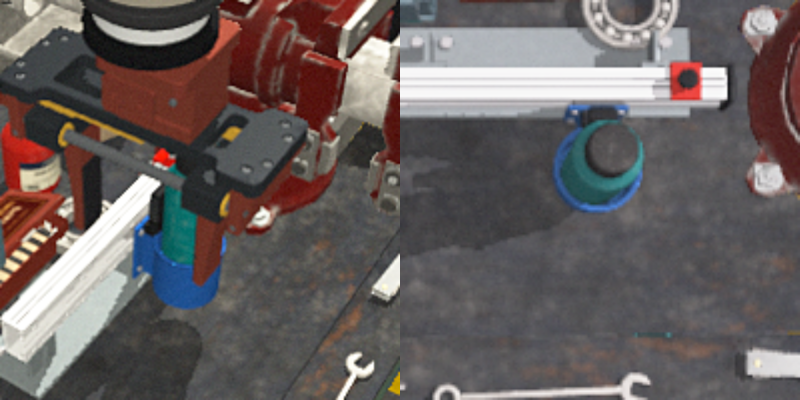

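The can stands upright in the cup, with its cap top at 0.23 m as expected. The grip is still at y = −0.0236 and the arm is clear.

```bash
python3 -c "
from bench import ticket; print(ticket.finish_job())"
```

```text
the job is handed in; nothing more can be done
None
```

The holder is in the rail, pushed past the roller and against the bumper, and the spray can stands in its cup; the job is handed in, but no verdict came back and I judged the bumper press from force and position, since its joint could not be read.

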